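# Set the laminator to the third click and start it

### The arm

A 6-joint arm with a two-finger parallel gripper is mounted at the origin on the work surface. World frame = base frame: x ahead of the robot, y to its left, z up, the work surface at z = 0. Lengths are in m, angles in rad, forces in N, time in s.
With the tool pointing down it reaches from about 0.25 to 0.8 m from the base axis. Payload 8.5 kg.
Tool frame: the origin (TCP) lies at the very end of the fingers, on their centre line; the grasp point (between the pads) lies 19 mm behind it; z points along the fingers, y is the line along which they close (so a half turn about z gives the same grasp; the last joint's range is limited). The gripper opens to 85 mm and grips with 20 to 120 N. Pads are 22 mm wide; open, the fingers measure 114 mm over their backs; the gripper's body (76 mm by 85 mm) begins 54 mm behind the grasp point. The pads swing forward as they close: fully open they stand 13 mm farther back than shut.
Start: joints at [-1.174, 0.238, -0.013, 1.319, 0, 1.571], TCP at [0.203, -0.484, 0.231] pointing down, gripper open.
Joint ranges: [-2.66, 2.66], [-1.03, 1.9], [-1.14, 1.46], [-1.82, 2.27], [-1.45, 1.34], [-3.14, 3.14]. Speed limits (rad/s): [2.22, 2.22, 2.79, 3.14, 3.14, 3.14].

### API

Orientations are given as a rotation vector (axis times angle).
In Python, from cell import ctrl gives the robot as it stands. The module is installed in compiled form; this text tells all that it offers.
- The arm moves only by the tool arm_command, never from a script. Its argument "targets" is a list of rows, each a list of 3 entries, a list of its own where there are three numbers: the opening, from 0 (shut) to 1 (fully open), then the shift along the tool's x, y, z in cm, then the turn, a rotation vector about the tool's x, y, z in rad. In form: [[claw, [tx, ty, tz], [rx, ry, rz]], ...]. A call has 1 to 10 rows; each row is the pose to reach, as a shift and turn from the pose commanded when the call began, along the tool's axes at that moment; what a row does not reach only later rows make up. A row lasts 1/10 s, in which the tool goes at most 50 mm and 8.59 degrees, less where a joint would pass 70% of its speed; a pose out of reach is approached as far as the arm can. A call with a gripper value outside its range is refused whole. The fingers move at their own pace and stop on an object; "newtons" is the grip in N (left out, the last holds). Time passes only in rows, so rows that repeat a pose let the fingers close. It gives the time, the measured TCP pose, the force, the opening and the grip force at its end, in the units of the state.
- ctrl.read_state(): the state, without advancing time (a new reading comes with each control period).
- ctrl.capture(name): name is "side" or "top" or "wrist"; returns the picture (420x560x3 uint8, red, green, blue); there is no depth.
- ctrl.camera_params(name): a dict with "camera_matrix" (3x3 intrinsics, pixels), "R" (3x3) and "t" (3): a world point X has camera coordinates R X + t. Camera axes: x right, y down, z forward; pixel columns grow to the right and rows downward; lengths in m; the calibration is good to about 2 mm. A picture is of the moment at which its call begins: read the wrist's pose just before it. camera_params takes no time and is no camera call; for the wrist camera it gives the pose at the moment of the call.
- ctrl.job_done(): hands the job in; it is judged then, once.
The state is a dict: "time_s": time; "q": joint angles; "qd": joint speeds; "joint_efforts": joint torques, N m; "position": TCP position; "tool_rot": TCP orientation; "force": force on the tool from outside, world axes, zero at the start; "ft_torque": the same for the moment, N m; "grip_width": finger opening in m; "grasp_force": force on a finger pad.
Only numpy, scipy, OpenCV 4.12 (cv2) and the standard library are available. Lean on these libraries where they do the work, as an engineer would, in place of code of your own. Each camera call takes 0.05 s, during which the arm holds its last target. There are 200 camera calls.

### The job

Get the laminator ready for the thicker pouches: with a fingertip, slide the black thickness lever on its top to the right from its left-hand stop, counting the clicks, and leave it resting in the third click without running on into the fourth. The last user may have left it a click along already, so count from the stop. Then press the round start button right down and let it come up again; push and press only, do not pinch the lever, do not start the machine at any other setting, and leave everything else on the desk where it stands.

Things in the scene. Friction and masses are not known exactly. Their poses are not given: they have to be found in the camera images.
- laminator: Desktop laminator, white with grey end caps, 140 mm deep, 350 mm wide, flat deck 72 mm above the desk; it does not move. A grey feed tray stands out 65 mm in front at about 20 mm height. Origin: centre of its underside on the desk. x points away from the person at its feed side (the robot's side), y to that person's left along the machine, z up; 'left' and 'right' are as seen from there.
- lever_top (a point): Centre of the top of the lever's black thumb tab, 18 mm above the deck; the tab measures 24 mm along the laminator's x, 10 mm along its y, sides upright, deck around it clear. It rides in a slot along y, 12 mm in front of the machine's middle; at the left stop it is 62 mm left of the middle. Five dark bars beside the slot, thicker to the right, mark the stop and four clicks.
- lever (a joint): Travel of the lever to the right (laminator's -y), m: 0 at the solid left stop, clicks at 0.014, 0.028, 0.042 (third, wanted) and 0.056 (solid right stop). Starts at the stop or the first click. Leaving a detent takes about 6 N; the force falls away to nothing half-way (7 mm), where the lever snaps on into the next detent by itself and stays.
- start_top (a point): Centre of the top of the round start button (black, 24 mm across, in a grey ring 40 mm across); its top is 12 mm above the deck and 10 mm above its ring, 105 mm to the right of the machine's middle, on the line of the slot.
- start (a joint): How far the start button is pressed down, m: 0 up, 0.006 fully down (about 4 N); it springs back.
- mug: Blue mug, 80 mm across, 95 mm high, on the desk left of the laminator; origin: centre of its underside. To be left alone.
- glass: Drinking glass, 70 mm across, 100 mm high, on the desk in front of the left part of the laminator; origin: centre of its underside. To be left alone.
- stapler: Black stapler, 130 x 36 x 57 mm, on the desk right of the laminator; origin: centre of its underside. To be left alone.
- highlighter: Orange highlighter with black cap, 120 x 20 x 15 mm, lying on the desk in front of the laminator; origin: underside near its middle. To be left alone.
- carton: Closed pale carton of pouches, 110 x 160 x 34 mm, lying behind the laminator; origin: centre of its underside. To be left alone.
- plant: Small plant in a red pot, 92 mm across, 160 mm high, behind the left end of the laminator; origin: centre of its underside. To be left alone.
- frame: White picture frame, 130 mm wide, 170 mm high, standing behind the right end of the laminator; origin: on the desk under its front. To be left alone.

How it is judged:
By the outcome, as a careful person would: the job done as asked, in the order asked, and still so for the second after the job is handed in, with the robot touching nothing.
It also fails if it takes over 67 s, if anything falls off the work surface, if the arm or the gripper's body presses on something with over 40 N, if the wrist force passes 120 N, or if a joint passes its speed limit or range.

## Working session

There is one attempt and no reset: what is moved stays moved. The work goes in short steps, Python scripts to look and compute and a tool call to move; the robot and the scene stay as the last step left them, time stands still between calls to the robot, and variables do not carry over. Pictures are saved under pics/ and viewed, at most 10 in all, crops included, and the job is handed in when it is done.

Besides the shell and the picture viewer there is one more tool, called after "Call:" in YAML: its name, and indented under it one key for each argument. arm_command: Moves the arm, as the interface text tells. Its arguments: {"type":"object","properties":{"targets":{"type":"array","items":{"type":"array"}},"newtons":{"type":"number"}},"required":["targets"]}

```bash
mkdir -p pics; python3 - <<'E'
from cell import ctrl
import cv2
s=ctrl.read_state();print(s)
for n in("top","side"):
    cv2.imwrite(f"pics/{n}0.png",ctrl.capture(n)[:,:,::-1]);print(ctrl.camera_params(n))
E
```

```text
{'time_s': 0.0, 'q': array([-1.17401177e+00,  2.38801363e-01, -1.42454075e-02,  1.31920520e+00,
       -1.84192561e-06,  1.57079920e+00]), 'qd': array([ 0.00114347, -0.00056802,  0.00032519, -0.00196   ,  0.00128637,
       -0.00093818]), 'joint_efforts': array([-5.74931546e-04, -5.38782120e+01,  3.46435440e+01,  1.85597409e-02,
       -6.10342045e-05,  3.67279647e-07]), 'position': array([ 0.20272863, -0.48383127,  0.23067028]), 'tool_rot': array([-3.07857153e+00, -6.18901564e-01,  4.53291842e-04]), 'force': array([ 0.36540375,  0.18729369, -0.10976209]), 'ft_torque': array([-0.0377113 , -0.02291564, -0.01673283]), 'grasp_force': 0.0, 'grip_width': 0.08518787121168736}
{'camera_matrix': array([[520.08997287,   0.        , 277.94540517],
       [  0.        , 520.08997287, 209.21516122],
       [  0.        ,   0.        ,   1.        ]]), 'R': array([[-0.0012282 , -0.99986036, -0.01666588],
       [-0.98677933,  0.00391276, -0.16202239],
       [ 0.16206497,  0.01624655, -0.98664634]]), 't': array([0.06185702, 0.5989598 , 1.2593436 ])}
{'camera_matrix': array([[445.93494307,   0.        , 282.58032516],
       [  0.        , 445.93494307, 206.20070256],
       [  0.        ,   0.        ,   1.        ]]), 'R': array([[-0.84362196, -0.53691242, -0.00520009],
       [-0.40866166,  0.64833   , -0.64238918],
       [ 0.3482781 , -0.53980854, -0.76636095]]), 't': array([0.49965127, 0.26580022, 0.89765097])}
```

View pics/top0.png

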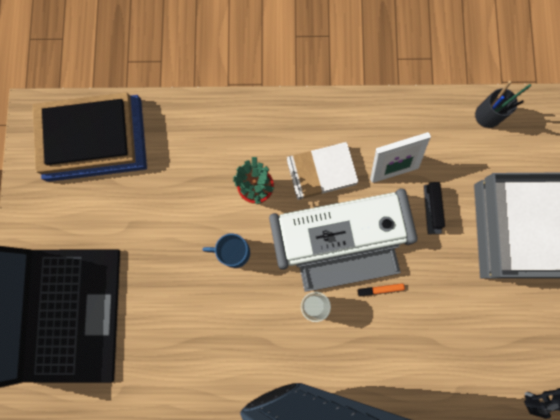

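View pics/side0.png

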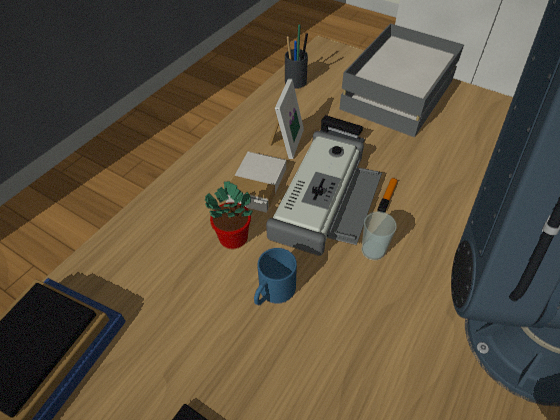

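The top view shows the laminator around (343,230), the button near (387,224) and the lever near (325,236). I'll enlarge it.

```bash
cat > h.py <<'E'
import numpy as np,cv2
from cell import ctrl
from scipy.spatial.transform import Rotation as Rn
def ray(c,uv,z):
    K,R,t=[np.array(c[k]) for k in("camera_matrix","R","t")]
    C=-R.T@t; d=R.T@np.linalg.inv(K)@[*uv,1]
    return C+d*(z-C[2])/d[2]
def proj(c,X):
    K,R,t=[np.array(c[k]) for k in("camera_matrix","R","t")]
    p=K@(R@np.array(X)+t); return p[:2]/p[2]
E
python3 - <<'E'
from h import *
t=cv2.imread("pics/top0.png")[180:290,260:420]; s=cv2.imread("pics/side0.png")[125:255,260:390]
t=cv2.resize(t,(800,550),interpolation=cv2.INTER_CUBIC)
cv2.imwrite("pics/t1.png",t)
c=ctrl.camera_params("top")
for uv,z in [((387,223.5),.084),((322,237),.09)]: print(ray(c,uv,z))
E
```

```text
[ 0.55721217 -0.20517846  0.084     ]
[ 0.52409302 -0.04657556  0.09      ]
```

View pics/t1.png

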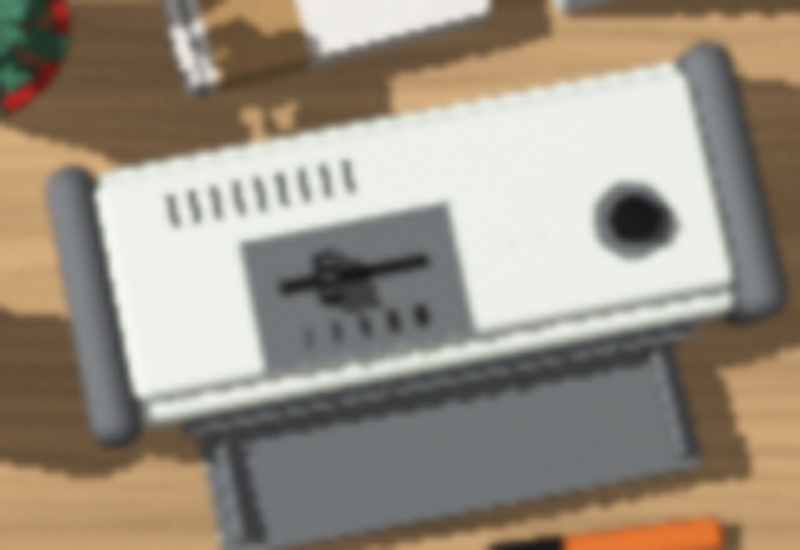

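```bash
cat >> h.py <<'E'
def move(pos,yaw):
    """shift (cm) and turn to a tool-down pose with tool x at world angle yaw"""
    s=ctrl.read_state(); R0=Rn.from_rotvec(s["tool_rot"])
    x=[np.cos(yaw),np.sin(yaw),0]; z=[0,0,-1]
    T=Rn.from_matrix(np.c_[x,np.cross(z,x),z])
    return np.round(R0.inv().apply(np.array(pos)-s["position"])*100,2),np.round((R0.inv()*T).as_rotvec(),3)
def frame(b,yaw):  # button top -> machine pose
    u=np.array([np.cos(yaw),np.sin(yaw)]); l=np.array([-u[1],u[0]])
    o=np.array(b)[:2]+.105*l*1+.012*u
    return o,u,l
E
python3 - <<'E'
from h import *
c=ctrl.camera_params("top")
b=ray(c,(387.2,223.4),.084);a=ray(c,(316.4,237.6),.072);e=ray(c,(345.6,232),.072);lv=ray(c,(327.5,235),.09)
b2=ray(c,(260+636/5,180+219/5),.084)
for p in(a,e,lv): d=(p-b)[:2];print(p,np.hypot(*d),np.degrees(np.arctan2(-d[0],d[1])))
m=(a+e)/2;d=(m-b)[:2];yaw=np.arctan2(-d[0],d[1]);o,u,l=frame(b,yaw);print(np.degrees(yaw),o)
L=o-.012*u+.034*l; print("lever mid",L)
print(move([*L,.25],yaw+np.pi/2)); print(proj(c,[*(o-.012*u+.062*l),.09])-[260,180])
cw=ctrl.camera_params("wrist");print(cw); s=ctrl.read_state();R0=Rn.from_rotvec(s["tool_rot"]);C=-cw["R"].T@cw["t"];print(R0.inv().apply(C-s["position"]),R0.inv().apply(cw["R"][2]))
E
```

```text
[ 0.52463277 -0.03409897  0.072     ] 0.1746836881872525 10.83015468063308
[ 0.53819094 -0.10571898  0.072     ] 0.10179188063004081 10.909290853709802
[ 0.52890157 -0.05990579  0.09      ] 0.14853588128584613 11.083309229443868
10.859290779316806 [ 0.54945888 -0.10029076]
lever mid [ 0.53126825 -0.06916038]
(array([ 46.33, -25.55,  -1.89]), array([-1.000e-03, -1.000e-03, -1.364e+00]))
[59.94955069 56.2224384 ]
{'camera_matrix': array([[372.71788539,   0.        , 280.03059273],
       [  0.        , 372.71788539, 208.52863906],
       [  0.        ,   0.        ,   1.        ]]), 'R': array([[ 0.38725664, -0.92196953, -0.00211843],
       [-0.87604805, -0.36868235,  0.31082654],
       [-0.28735362, -0.11851379, -0.95046429]]), 't': array([-0.52376524, -0.04266066,  0.38128479])}
[ 0.07841078 -0.00032265 -0.14380103] [-3.10824433e-01 -5.36398864e-04  9.50467193e-01]
```

Call:
arm_command:
  targets:
    - [0, [46.3, -25.5, -1.9], [0, 0, -1.364]]
    - [0, [46.3, -25.5, -1.9], [0, 0, -1.364]]
    - [0, [46.3, -25.5, -1.9], [0, 0, -1.364]]
    - [0, [46.3, -25.5, -1.9], [0, 0, -1.364]]
    - [0, [46.3, -25.5, -1.9], [0, 0, -1.364]]
    - [0, [46.3, -25.5, -1.9], [0, 0, -1.364]]
    - [0, [46.3, -25.5, -1.9], [0, 0, -1.364]]
    - [0, [46.3, -25.5, -1.9], [0, 0, -1.364]]
    - [0, [46.3, -25.5, -1.9], [0, 0, -1.364]]
    - [0, [46.3, -25.5, -1.9], [0, 0, -1.364]]
  newtons: 40

```text
time_s: 1.1
position: [0.5142, -0.0907, 0.2492]
tool_rot: [-1.994, -2.428, 0.0]
force: [0.9, -1.8, -0.3]
grip_width: -0.0002
grasp_force: 0.0
```

```bash
python3 - <<'E'
from h import *
print(move([.5313,-.0692,.25],np.radians(100.86)))
cw=ctrl.camera_params("wrist");cv2.imwrite("pics/w1.png",ctrl.capture("wrist")[:,:,::-1])
np.savez("w1.npz",**cw)
b=[.5572,-.2057,.084];o,u,l=frame(b,np.radians(10.86))
for n,p in dict(btn=b,stop=[*(o-.012*u+.062*l),.09],c1=[*(o-.012*u+.048*l),.09]).items():print(n,proj(cw,p))
E
```

```text
(array([ 1.78,  2.09, -0.08]), array([-0.   , -0.   ,  0.006]))
btn [302.14296723 308.26697176]
stop [307.82204334 131.60662782]
c1 [307.30608415 149.08455986]
```

View pics/w1.png

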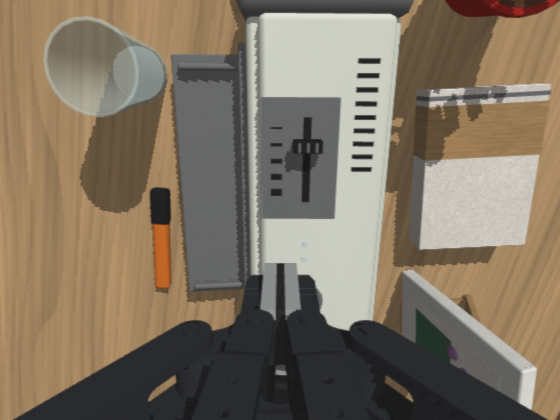

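The wrist view shows the lever top at (307,147), which fits my prediction for the first click. The deck around it is clear. I'll go to the right of the lever and push it left to the stop.

```bash
python3 - <<'E'
from h import *
o,u,l=frame([.5572,-.2057,.084],np.radians(10.86))
print(move([*(o-.012*u+.024*l),.079],np.radians(100.86)), o)
E
```

```text
(array([ 0.35,  1.5 , 16.99]), array([ 0.003, -0.002,  0.007])) [ 0.54920205 -0.10031958]
```

Call:
arm_command:
  targets:
    - [0, [0.4, 1.5, 5], [0, 0, 0.007]]
    - [0, [0.4, 1.5, 10], [0, 0, 0.007]]
    - [0, [0.4, 1.5, 13], [0, 0, 0.007]]
    - [0, [0.4, 1.5, 15], [0, 0, 0.007]]
    - [0, [0.4, 1.5, 16], [0, 0, 0.007]]
    - [0, [0.4, 1.5, 16.9], [0, 0, 0.007]]
    - [0, [0.4, 1.5, 16.9], [0, 0, 0.007]]

```text
time_s: 1.85
position: [0.5272, -0.086, 0.0799]
tool_rot: [-2.009, -2.414, 0.001]
force: [-0.4, -0.5, 0.7]
grip_width: -0.0003
grasp_force: 0.0
```

```bash
cat >> h.py <<'E'
def mach(show=True):
    o,u,l=frame([.5572,-.2057,.084],np.radians(10.86)); s=ctrl.read_state()
    d=s["position"][:2]-o; x=Rn.from_rotvec(s["tool_rot"]).as_matrix()[:,0]
    print("t %.2f m_x %.1f m_y %.1f z %.1f mm yaw %.2f"%(s["time_s"],d@u*1e3,d@l*1e3,s["position"][2]*1e3,np.degrees(np.arctan2(x[1],x[0]))),"F x,y,z",s["force"][:2]@u,s["force"][:2]@l,s["force"][2])
E
python3 -c "
from h import *
mach()"
```

```text
t 1.85 m_x -18.9 m_y 18.2 z 79.9 mm yaw 100.48 F x,y,z -0.5139126718576642 -0.37206154163156063 0.7486029197237274
```

Call:
arm_command:
  targets:
    - [0, [0, 0, 0], [0, 0, 0]]
    - [0, [0, 0, 0], [0, 0, 0]]

```text
time_s: 2.05
position: [0.5281, -0.0861, 0.0813]
tool_rot: [2.008, 2.414, 0.001]
force: [0.2, -0.3, 0.1]
grip_width: -0.0003
grasp_force: 0.0
```

```bash
python3 -c "
from h import *
mach()"
```

```text
t 2.05 m_x -18.1 m_y 17.9 z 81.3 mm yaw 100.48 F x,y,z 0.11688477098695717 -0.36350222883631084 0.06780088386885849
```

Call:
arm_command:
  targets:
    - [0, [0.5, 0.6, 0.2], [0, 0, -0.007]]
    - [0, [1.0, 0.6, 0.2], [0, 0, -0.007]]
    - [0, [1.2, 0.6, 0.2], [0, 0, -0.007]]
    - [0, [1.4, 0.6, 0.2], [0, 0, -0.007]]
    - [0, [1.6, 0.6, 0.2], [0, 0, -0.007]]
    - [0, [1.6, 0.6, 0.2], [0, 0, -0.007]]

```text
time_s: 2.65
position: [0.5305, -0.0696, 0.0784]
tool_rot: [2.0, 2.421, -0.002]
force: [0.6, -3.4, 0.6]
grip_width: 0.0001
grasp_force: 2.1
```

```bash
python3 -c "
from h import *
mach()"
```

```text
t 2.65 m_x -12.6 m_y 33.7 z 78.4 mm yaw 100.87 F x,y,z -0.0884298871420784 -3.486120820246617 0.5894732162900719
```

Call:
arm_command:
  targets:
    - [0, [0.2, 0, 0], [0, 0, 0]]
    - [0, [0.4, 0, 0], [0, 0, 0]]
    - [0, [0.6, 0, 0], [0, 0, 0]]
    - [0, [0.8, 0, 0], [0, 0, 0]]
    - [0, [1.0, 0, 0], [0, 0, 0]]
    - [0, [1.1, 0, 0], [0, 0, 0]]
    - [0, [1.1, 0, 0], [0, 0, 0]]

```text
time_s: 3.35
position: [0.5281, -0.0579, 0.0782]
tool_rot: [-2.0, -2.422, -0.0]
force: [0.5, 0.5, -0.3]
grip_width: -0.0003
grasp_force: 0.0
```

```bash
python3 -c "
from h import *
mach()"
```

```text
t 3.35 m_x -12.7 m_y 45.6 z 78.2 mm yaw 100.91 F x,y,z 0.555522171513533 0.44729088023940144 -0.3311142782250068
```

Past the halfway point. I'll press on in small steps to feel the solid stop.

Call:
arm_command:
  targets:
    - [0, [0.1, 0, 0], [0, 0, 0]]
    - [0, [0.2, 0, 0], [0, 0, 0]]
    - [0, [0.2, 0, 0], [0, 0, 0]]

```text
time_s: 3.65
position: [0.5279, -0.0564, 0.0782]
tool_rot: [2.001, 2.422, -0.0]
force: [0.1, -1.3, -0.0]
grip_width: 0.0001
grasp_force: 0.8
```

```bash
python3 -c "
from h import *
mach()"
```

```text
t 3.65 m_x -12.6 m_y 47.1 z 78.2 mm yaw 100.88 F x,y,z -0.1348202353048171 -1.290344675241013 -0.04520007534711387
```

Call:
arm_command:
  targets:
    - [0, [0.1, 0, 0], [0, 0, 0]]
    - [0, [0.2, 0, 0], [0, 0, 0]]
    - [0, [0.2, 0, 0], [0, 0, 0]]

```text
time_s: 3.95
position: [0.5279, -0.0563, 0.0784]
tool_rot: [2.0, 2.419, -0.004]
force: [0.7, -11.0, -1.9]
grip_width: 0.0003
grasp_force: 5.5
```

```bash
python3 -c "
from h import *
mach()"
```

```text
t 3.95 m_x -12.6 m_y 47.3 z 78.4 mm yaw 100.81 F x,y,z -1.3836727896838967 -10.896145466121068 -1.8912664521569604
```

Call:
arm_command:
  targets:
    - [0, [-1.0, 0, 0], [0, 0, 0]]
    - [0, [-1.0, 0, -4], [0, 0, 0]]
    - [0, [1.5, 0, -4.5], [0, 0, 0]]
    - [0, [4.1, 0, -4], [0, 0, 0]]
    - [0, [4.1, 0, -4], [0, 0, 0]]
    - [0, [4.1, 0, -2], [0, 0, 0]]
    - [0, [4.1, 0, -0.5], [0, 0, 0]]
    - [0, [4.1, 0, 0], [0, 0, 0]]
    - [0, [4.1, 0, 0], [0, 0, 0]]
    - [0, [4.1, 0, 0], [0, 0, 0]]

```text
time_s: 4.95
position: [0.5201, -0.0144, 0.0787]
tool_rot: [2.001, 2.422, 0.001]
force: [1.1, -0.1, 0.3]
grip_width: -0.0001
grasp_force: 0.0
```

```bash
python3 -c "
from h import *
mach()
cv2.imwrite('pics/w2.png',ctrl.capture('wrist')[:,:,::-1])"
```

```text
t 4.95 m_x -12.4 m_y 89.9 z 78.7 mm yaw 100.87 F x,y,z 1.0161504797275598 -0.3263020193785659 0.2824258122538642
```

View pics/w2.png

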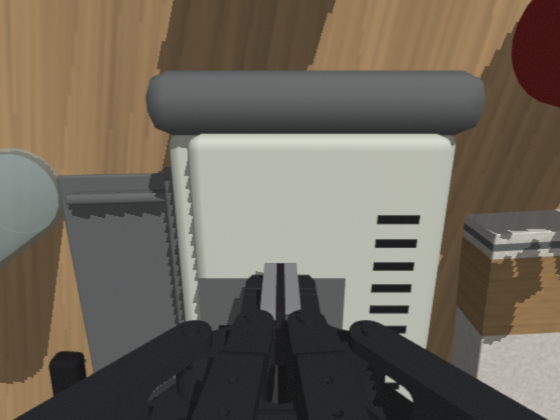

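The fingertip (280,265) is down left of the lever, and the fingers hide the lever itself. Now I'll approach in small steps and feel for contact, expected at m_y of about 79.

Call:
arm_command:
  targets:
    - [0, [-0.4, 0, 0], [0, 0, 0]]
    - [0, [-0.7, 0, 0], [0, 0, 0]]
    - [0, [-0.9, 0, 0], [0, 0, 0]]
    - [0, [-1.0, 0, 0], [0, 0, 0]]
    - [0, [-1.1, 0, 0], [0, 0, 0]]
    - [0, [-1.1, 0, 0], [0, 0, 0]]

```text
time_s: 5.6
position: [0.5218, -0.025, 0.0783]
tool_rot: [-2.001, -2.422, -0.0]
force: [-0.7, 0.2, 1.0]
grip_width: -0.0003
grasp_force: 0.0
```

```bash
python3 -c "
from h import *
mach()"
```

```text
t 5.60 m_x -12.7 m_y 79.1 z 78.3 mm yaw 100.88 F x,y,z -0.6872467965780331 0.37318910611374456 0.9982432486122382
```

Call:
arm_command:
  targets:
    - [0, [-0.1, 0, 0], [0, 0, 0]]
    - [0, [-0.1, 0, 0], [0, 0, 0]]

```text
time_s: 5.8
position: [0.5219, -0.0255, 0.0783]
tool_rot: [-2.0, -2.422, -0.001]
force: [-0.4, 3.9, 0.4]
grip_width: -0.0
grasp_force: 1.8
```

```bash
python3 -c "
from h import *
mach()"
```

```text
t 5.80 m_x -12.7 m_y 78.7 z 78.3 mm yaw 100.90 F x,y,z 0.3091101764961727 3.8642220075533538 0.4221311309954672
```

Call:
arm_command:
  targets:
    - [0, [-0.2, 0, 0], [0, 0, 0]]
    - [0, [-0.4, 0, 0], [0, 0, 0]]
    - [0, [-0.6, 0, 0], [0, 0, 0]]
    - [0, [-0.8, 0, 0], [0, 0, 0]]
    - [0, [-1.0, 0, 0], [0, 0, 0]]
    - [0, [-1.2, 0, 0], [0, 0, 0]]
    - [0, [-1.4, 0, 0], [0, 0, 0]]

```text
time_s: 6.5
position: [0.5247, -0.0395, 0.0783]
tool_rot: [-2.0, -2.422, -0.001]
force: [-1.4, 7.2, 3.1]
grip_width: -0.0001
grasp_force: 3.7
```

Call:
arm_command:
  targets:
    - [0, [-0.2, 0, 0], [0, 0, 0]]
    - [0, [-0.4, 0, 0], [0, 0, 0]]
    - [0, [-0.6, 0, 0], [0, 0, 0]]
    - [0, [-0.8, 0, 0], [0, 0, 0]]
    - [0, [-1.0, 0, 0], [0, 0, 0]]
    - [0, [-1.2, 0, 0], [0, 0, 0]]
    - [0, [-1.4, 0, 0], [0, 0, 0]]

```text
time_s: 7.2
position: [0.5273, -0.0533, 0.0782]
tool_rot: [-2.0, -2.421, -0.001]
force: [-0.5, 7.1, 2.7]
grip_width: -0.0
grasp_force: 3.7
```

```bash
python3 -c "
from h import *
mach()"
```

```text
t 7.20 m_x -12.7 m_y 50.3 z 78.2 mm yaw 100.88 F x,y,z 0.868842909312008 7.080895872189057 2.681317581999267
```

Call:
arm_command:
  targets:
    - [0, [-0.2, 0, 0], [0, 0, 0]]
    - [0, [-0.4, 0, 0], [0, 0, 0]]
    - [0, [-0.6, 0, 0], [0, 0, 0]]
    - [0, [-0.8, 0, 0], [0, 0, 0]]
    - [0, [-0.9, 0, 0], [0, 0, 0]]
    - [0, [-1.0, 0, 0], [0, 0, 0]]
    - [0, [-1.0, 0, 0], [0, 0, 0]]

```text
time_s: 7.9
position: [0.5293, -0.0635, 0.0783]
tool_rot: [2.001, 2.422, -0.0]
force: [-0.0, -0.4, 0.2]
grip_width: 0.0003
grasp_force: 0.0
```

```bash
python3 -c "
from h import *
mach()"
```

```text
t 7.90 m_x -12.6 m_y 39.9 z 78.3 mm yaw 100.86 F x,y,z -0.09470972610989936 -0.3616157720536293 0.24346906396302467
```

Call:
arm_command:
  targets:
    - [0, [0.8, 0, 0], [0, 0, 0]]
    - [0, [0.8, 0, -4], [0, 0, 0]]
    - [0, [0.8, 0, -9], [0, 0, 0]]
    - [0, [-2, 0, -13], [0, 0, 0]]
    - [0, [-6, 0, -15], [0, 0, 0]]
    - [0, [-6, 0, -15], [0, 0, 0]]
    - [0, [-6, 0, -15], [0, 0, 0]]
    - [0, [-6, 0, -15], [0, 0, 0]]

```text
time_s: 8.7
position: [0.5399, -0.1213, 0.2273]
tool_rot: [-1.999, -2.421, 0.001]
force: [0.4, 0.4, -0.1]
grip_width: -0.0001
grasp_force: 0.0
```

```bash
python3 -c "
from h import *
mach()
cw=ctrl.camera_params('wrist')
cv2.imwrite('pics/w3.png',ctrl.capture('wrist')[:,:,::-1])
o,u,l=frame([.5572,-.2057,.084],np.radians(10.86))
for k in range(5): print(k,proj(cw,[*(o-.012*u+(.063-.014*k)*l),.09]))
print(proj(cw,[.5572,-.2057,.084]))"
```

```text
t 8.70 m_x -13.1 m_y -18.8 z 227.3 mm yaw 100.90 F x,y,z 0.43134426653122226 0.34427328303564864 -0.07773086631958605
0 [283.99732665  84.21384355]
1 [283.90391317 104.50176932]
2 [283.81343446 124.15230815]
3 [283.72575436 143.19503274]
4 [283.64074501 161.6577142 ]
[283.00269671 287.72599161]
```

View pics/w3.png

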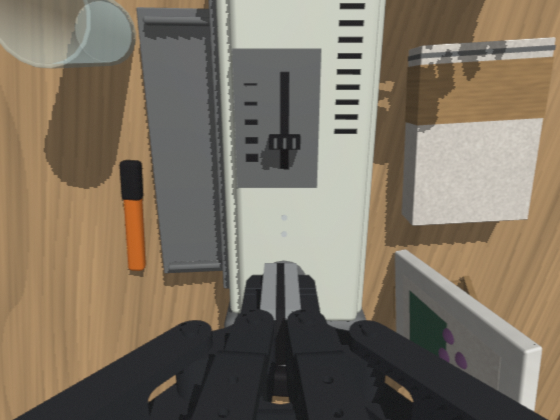

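The lever top is at (285,142), which matches the third-click prediction (284,143). Next is the button.

Call:
arm_command:
  targets:
    - [0, [-5, 0.1, 0], [0, 0, 0]]
    - [0, [-8.6, 0.1, 2], [0, 0, 0]]
    - [0, [-8.6, 0.1, 7], [0, 0, 0]]
    - [0, [-8.6, 0.1, 11], [0, 0, 0]]
    - [0, [-8.6, 0.1, 13], [0, 0, 0]]
    - [0, [-8.6, 0.1, 13.5], [0, 0, 0]]
    - [0, [-8.6, 0.1, 13.5], [0, 0, 0]]
    - [0, [-8.6, 0.1, 13.5], [0, 0, 0]]

```text
time_s: 9.55
position: [0.5586, -0.2061, 0.0944]
tool_rot: [1.999, 2.422, 0.001]
force: [0.8, 0.6, 0.9]
grip_width: 0.0002
grasp_force: 0.0
```

```bash
python3 -c "
from h import *
mach()"
```

```text
t 9.55 m_x -10.7 m_y -105.6 z 94.4 mm yaw 100.93 F x,y,z 0.8623147448025757 0.4270614922005268 0.9290988933369995
```

Call:
arm_command:
  targets:
    - [0, [0, -0.1, 0.5], [0, 0, 0]]
    - [0, [0, -0.1, 0.9], [0, 0, 0]]
    - [0, [0, -0.1, 1.2], [0, 0, 0]]
    - [0, [0, -0.1, 1.4], [0, 0, 0]]
    - [0, [0, -0.1, 1.5], [0, 0, 0]]
    - [0, [0, -0.1, 1.6], [0, 0, 0]]
    - [0, [0, -0.1, 1.6], [0, 0, 0]]

```text
time_s: 10.25
position: [0.5572, -0.2067, 0.078]
tool_rot: [2.0, 2.421, 0.001]
force: [-0.2, 0.3, 7.4]
grip_width: 0.0001
grasp_force: 3.7
```

```bash
python3 -c "
from h import *
mach()"
```

```text
t 10.25 m_x -12.2 m_y -105.9 z 78.0 mm yaw 100.89 F x,y,z -0.13477299187476682 0.2870652014276396 7.429611124541568
```

Call:
arm_command:
  targets:
    - [0, [0, 0, 0.1], [0, 0, 0]]
    - [0, [0, 0, 0.1], [0, 0, 0]]

```text
time_s: 10.45
position: [0.5572, -0.2067, 0.0779]
tool_rot: [2.0, 2.421, 0.001]
force: [-3.2, 1.9, 14.5]
grip_width: 0.0001
grasp_force: 7.5
```

Call:
arm_command:
  targets:
    - [0, [0, 0, -0.5], [0, 0, 0]]
    - [0, [0, 0, -1.2], [0, 0, 0]]
    - [0, [0, 0, -4], [0, 0, 0]]
    - [0, [2, 0, -9], [0, 0, 0]]
    - [0, [2, 0, -14], [0, 0, 0]]
    - [0, [-2, -4, -16], [0, 0, 0]]
    - [0, [-2, -4, -16], [0, 0, 0]]
    - [0, [-2, -4, -16], [0, 0, 0]]

```text
time_s: 11.25
position: [0.5206, -0.235, 0.2369]
tool_rot: [2.003, 2.419, 0.0]
force: [-0.5, -0.2, -0.1]
grip_width: 0.0
grasp_force: 0.0
```

```bash
python3 -c "
from h import *
mach()
cv2.imwrite('pics/w4.png',ctrl.capture('wrist')[:,:,::-1])
t=ctrl.capture('top')[120:330,200:460,::-1]
cv2.imwrite('pics/t4.png',cv2.resize(t,(743,600),interpolation=cv2.INTER_CUBIC))"
```

```text
t 11.25 m_x -53.4 m_y -126.8 z 236.9 mm yaw 100.75 F x,y,z -0.5542991912841331 -0.08622483133977563 -0.05142670415718792
```

View pics/w4.png

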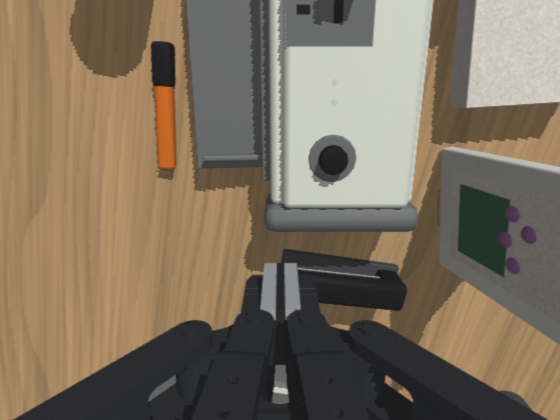

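The button (333,158) is back up. It bottomed out at 14 N with no further travel, and the things visible in this view stand undisturbed. Nothing has touched the lever since its third click was confirmed.

```bash
python3 -c "
from cell import ctrl
print(ctrl.job_done())"
```

```text
the job is handed in; nothing more can be done
None
```

I pushed the lever back to its left stop (it had been left at the first click) and then right to the third click, confirmed by camera. I then pressed the start button fully down and let it come back up, touching nothing else, and handed the job in at about 11 s.

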